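# Rack the finished sample and hold the reader's loading slide open

## Robot

A 6-joint arm with a two-finger parallel gripper is mounted at the origin on the work surface. World frame = base frame: x ahead of the robot, y to its left, z up, the work surface at z = 0. Lengths are in m, angles in rad, forces in N, time in s.
With the tool pointing down it reaches from about 0.375 to 0.975 m from the base axis. Payload 3.8 kg.
Tool frame: the origin (TCP) lies midway between the tips of the shut fingers; the grasp point (between the pads) lies 19 mm behind it; z points along the fingers, y is the line along which they close (so a half turn about z gives the same grasp; the last joint's range is limited). The gripper opens to 85 mm and grips with 20 to 120 N. Pads are 22 mm wide; open, the fingers measure 114 mm over their backs; the gripper's body (76 mm by 85 mm) begins 54 mm behind the grasp point. The pads swing forward as they close: fully open they stand 13 mm farther back than shut.
Start: joints at [1.3, 0.264, 1.604, -0, 1.274, -0.037], TCP at [0.156, 0.657, 0.231] pointing down, gripper open.
Joint ranges: [-2.63, 2.63], [-0.94, 2.18], [0.31, 2.57], [-1.31, 4.45], [0, 2.66], [-2.55, 2.55]. Speed limits (rad/s): [2.57, 2.57, 3.14, 3.14, 3.14, 3.14].

## Interface

Orientations are given as a rotation vector (axis times angle).
In Python, from workcell import bot, read_camera, camera_info, ticket gives the robot as it stands.
- The arm moves only by the tool servo_tool, never from a script. Its argument "targets" is a list of rows, each an object of numbers: "hand": the closure, from -1 (fully open) to 1 (shut); "x", "y", "z": the shift along the tool's x, y, z as a fraction of full scale; "roll": the turn about the tool's z as a fraction of full scale. In form: [{"hand": .., "x": .., "y": .., "z": .., "roll": ..}, ...]. A call has 1 to 10 rows; each row is the pose to reach, as a shift and turn from the pose commanded when the call began, along the tool's axes at that moment, turning the shorter way round; what a row does not reach only later rows make up. Full scale, the value 1, is 50 cm for a shift and 180 degrees for a turn. A row lasts 1/12 s, in which the tool goes at most 41.7 mm and 7.16 degrees, less where a joint would pass 70% of its speed; a pose out of reach is approached as far as the arm can. A call with a number of a shift or a turn outside -1 to 1 is refused whole. A call with a gripper value outside its range is refused whole. The fingers move at their own pace and stop on an object; "grip_force" is the grip in N (left out, the last holds). Time passes only in rows, so rows that repeat a pose let the fingers close. It gives the time, the measured TCP pose, the force, the opening and the grip force at its end, in the units of the state.
- bot.read_state(): the state, without advancing time (a new reading comes with each control period).
- read_camera(name): name is "scene" or "side" or "wrist"; returns the picture (480x640x3 uint8, red, green, blue); there is no depth.
- camera_info(name): a dict with "fx", "fy", "cx", "cy" (pixels), "k1" (the pictures are not rectified: a ray, as slopes to the right and down, at radius r is drawn at 1 + k1 r^2 times it, then the intrinsics apply), "eye" and "orientation" of the camera in the world; the wrist camera has in their place "T_tool_cam" (4x4, takes a point from camera to tool coordinates, whose origin is the TCP and whose axes are the flange's). Camera axes: x right, y down, z forward; pixel columns grow to the right and rows downward; lengths in m; the calibration is good to about 2 mm. A picture is of the moment at which its call begins: read the wrist's pose just before it. camera_info takes no time and is no camera call.
- ticket.finish_job(): hands the job in; it is judged then, once.
The state is a dict: "time": time; "q": joint angles; "joint_vel": joint speeds; "joint_torque": joint torques, N m; "tool_pos": TCP position; "tcp_rot": TCP orientation; "wrist_force": force on the tool from outside, world axes, zero at the start; "torque": the same for the moment, N m; "width": opening from 0.0 (shut) to 1.0 (fully open); "grip_force": force on a finger pad.
Only numpy, scipy, OpenCV 4.12 (cv2) and the standard library are available. Lean on these libraries where they do the work, as an engineer would, in place of code of your own. Each camera call takes 0.05 s, during which the arm holds its last target. There are 200 camera calls.

## Task

Get the sample reader ready for its next sample. Take the finished vial that stands in the way in front of the reader's loading slide and lower it, without dropping it or hitting it with the slide, upright into the vacant hole of the rack (the one with the metal ring round it) and let go of it. Then pull the slide out by its handle against its spring until the handle is level with the blade of the index clip and keep it there: you finish while still holding it, with everything else left where it stands.

Things in the scene. Friction and masses are not known exactly. Their poses are not given: they have to be found in the camera images.
- reader: sample reader, a white box with a grey top, 200 mm deep (x) by 240 mm wide (y) by 109 mm tall, fixed to the bench; origin at the centre of the box's underside, z up. Its front is its own -x side, at x = -100 mm. From the front a flat aluminium apron, 8 mm thick and 130 mm wide, runs out to x = -330 mm; the slide travels over it along the reader's -x axis
- slide (a joint): travel of the loading slide in m along the reader's -x: 0 fully in (where a spring keeps it), 0.095 at its stop. The spring pulls it back with about 6 N at 0, rising by 1 N for each 10 mm. The slide is a 60 mm wide steel tongue (top 16 mm above the bench) with an upright black handle plate at its outer end
- slide_grip (a point): on the slide's handle, 45 mm above the bench, in the middle of the handle plate: the plate is 12 mm thick along the slide's travel (the reader's x), 50 mm wide (the reader's y), its top is 60 mm above the bench. It stands 90 mm in front of the reader's front face when the slide is in. x, y, z axes are those of the reader
- clip: the mark: small steel index clip (block 12 x 20 x 10 mm, upright blade 3 mm thick, 37 mm tall) fixed on the apron's edge at the reader's y = +50 mm, 50 to 75 mm out from the handle's rest position (varies). Origin in the blade's mid-plane on the apron's top, axes as the reader's. The slide is at the mark when the middle of the handle's thickness has the same x (clip frame) as the blade
- vial: finished sample vial: grey upright cylinder, 30 mm in diameter, 82 mm tall with a white snap cap (31 mm, the top 8 mm, with a small tab); origin at the centre of its underside, z up. It stands on the apron, 48 to 60 mm in front of the handle's middle, in the slide's path. About 70 g
- rack: white plastic vial rack, 60 (x) x 205 (y) x 40 mm, fixed to the bench; origin at the centre of its underside. Four round holes, 33 mm wide and 30 mm deep (floor 10 mm above the bench), in a row along its y at -75, -25, 25 and 75 mm; three hold other vials. A racked vial stands 52 mm out of the rack
- ring: flat steel ring, 46 mm outside, 38 mm inside, 3 mm high, fixed on the rack's top round the vacant hole, concentric with it; origin at the centre of its underside, 40 mm above the bench. It may be at any of the four holes
- racked1: a sample vial like the one to be racked (same size), standing in one of the other three holes of the rack; leave it
- racked2: a sample vial like the one to be racked (same size), standing in one of the other three holes of the rack; leave it
- racked3: a sample vial like the one to be racked (same size), standing in one of the other three holes of the rack; leave it
- jar_a: open clear glass jar, 48 mm across, 70 mm tall; origin at the centre of its underside; leave it (beside the rack)
- jar_b: open clear glass jar, 48 mm across, 70 mm tall; origin at the centre of its underside; leave it (beside the apron)
- pen: black pen, 152 mm long, 11 mm thick, lying beside the apron along its own x; leave it
- mug: white mug, 80 mm across, 90 mm tall, towards the back; origin at the centre of its underside; leave it

How it is judged:
On the way, in this order (a step that is already met when the one before it is completed fails the run):
1. the finished vial stands in the vacant hole and is let go (horizontal distance between vial and ring below 0.007 m and height (world z) of vial between 0.005 and 0.016 m and angle between vial's own z axis and vertical below 0.2 rad and linear speed of vial below 0.03 m/s and contact force between the arm and vial below 0.1 N), for 0.3 s.
2. the fingers hold the slide at the mark (x of slide_grip in the frame of clip between -0.005 and 0.005 m and velocity of joint slide between -0.015 and 0.015 m/s and contact force between the fingers and slide above 3 N), for 0.5 s.
At the end, for the whole second after the job is handed in: Vial upright (under 0.2 rad) down in the ringed hole, within 7 mm of its centre and 6 mm of the floor, at rest, untouched; slide handle within 5 mm of level with the clip's blade, still, fingers bearing on it with over 3 N, no loose thing touching the slide (all of step 1 and all of step 2 and contact force between each of vial, racked1, racked2, racked3, jar_a, jar_b, pen, mug and slide below 0.3 N); the arm keeps its last pose, push and grip.
It fails at once if the slide is pressed against the vial (contact force between slide and vial above 1 N).
It fails at once if the vial is dropped or knocked flying (contact force between the fingers and vial below 0.05 N and linear speed of vial above 0.4 m/s).
It fails at once if a bystander is moved by more than 25 mm (distance of any of racked1, racked2, racked3, jar_a, jar_b, pen, mug from where it was at the start of the episode above 0.025 m).
It also fails if it takes over 54 s, if anything falls off the work surface, if the arm or the gripper's body presses on something with over 40 N, if the wrist force passes 120 N, or if a joint passes its speed limit or range.

## Working session

There is one attempt and no reset: what is moved stays moved. The work goes in short steps, Python scripts to look and compute and a tool call to move; the robot and the scene stay as the last step left them, time stands still between calls to the robot, and variables do not carry over. Pictures are saved under pics/ and viewed, at most 10 in all, crops included, and the job is handed in when it is done.

Besides the shell and the picture viewer there is one more tool, called after "Request:" in YAML: its name, and indented under it one key for each argument. servo_tool: Moves the arm, as the interface text tells. Its arguments: {"type":"object","properties":{"targets":{"type":"array"},"grip_force":{"type":"number"}},"required":["targets"]}

```bash
mkdir -p pics
python3 - <<'E'
from workcell import bot, read_camera, camera_info
import cv2
s=bot.read_state();print(s)
for n in("scene","side","wrist"):
    print(n,camera_info(n)); im=read_camera(n); cv2.imwrite(f"pics/{n}0.png",im[:,:,::-1])
E
```

```text
{'time': 0.0, 'q': array([ 1.30010152e+00,  2.64791802e-01,  1.60538084e+00, -3.09672091e-05,
        1.27368199e+00, -3.69018212e-02]), 'joint_vel': array([-0.00024606,  0.00107799,  0.00100936, -0.00153044,  0.00043972,
        0.0008059 ]), 'joint_torque': array([ 3.43681877e-04, -5.15124714e+01, -3.67302239e+01,  1.06697262e-04,
        1.31706076e-02, -1.28326469e-06]), 'tool_pos': array([0.1561944 , 0.65592999, 0.22993228]), 'tcp_rot': array([-0.36635393, -3.11983709,  0.00351793]), 'wrist_force': array([-0.41809623, -0.00386211, -0.33185476]), 'torque': array([0.03894671, 0.03895213, 0.05502176]), 'grip_force': 0.0, 'width': 0.9994045328792551}
scene {'fx': 485.7422467723729, 'fy': 485.7422467723729, 'cx': 314.0486087857121, 'cy': 239.94201596962938, 'k1': -0.09581663513032618, 'eye': array([1.2745816 , 0.28276536, 0.74312617]), 'orientation': array([-1.42762393, -2.06326695,  0.95282833])}
side {'fx': 599.3355861397553, 'fy': 599.3355861397553, 'cx': 321.08909537935966, 'cy': 243.39420188092728, 'k1': 0.05466756837917804, 'eye': array([0.36566151, 0.82787399, 0.84301261]), 'orientation': array([-0.31549356,  2.76804092, -1.22679711])}
wrist {'fx': 336.7157123696523, 'fy': 336.7157123696523, 'cx': 320.67937083462857, 'cy': 242.44877600021525, 'k1': -0.01088346585499523, 'T_tool_cam': array([[-1.24494868e-03, -9.60208649e-01, -2.79280862e-01,
         7.08737126e-02],
       [ 9.99999202e-01, -1.13484344e-03, -5.55932113e-04,
         5.62915933e-05],
       [ 2.16870771e-04, -2.79281331e-01,  9.60209296e-01,
        -1.41572820e-01],
       [ 0.00000000e+00,  0.00000000e+00,  0.00000000e+00,
         1.00000000e+00]])}
```

View pics/scene0.png

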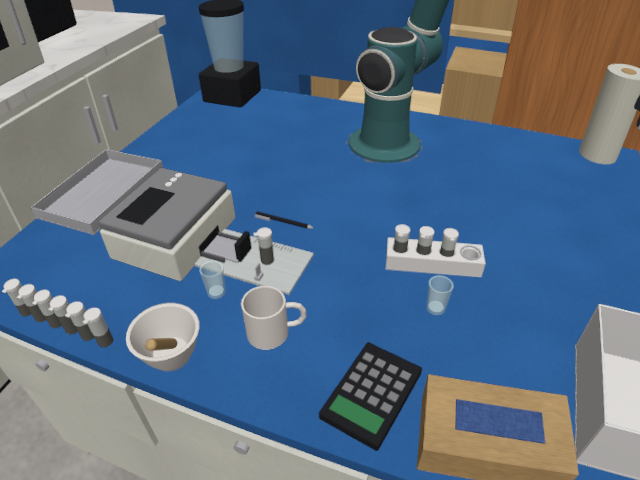

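View pics/side0.png

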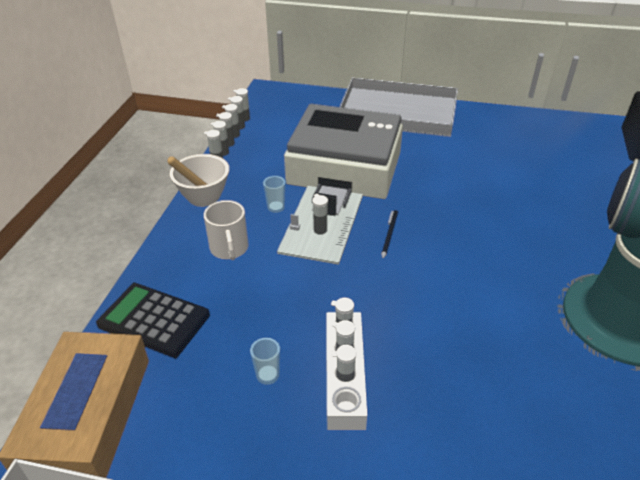

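The scene view shows the apron with the vial at about (266,247), the handle at (242,246), and the clip at (259,270). The ringed hole is at (471,254), at the +y end of the rack. In the side view the same ring is at (346,401), the vial at (320,215), and the clip at (295,221). I'll enlarge these.

```bash
cat > h.py <<'E'
import numpy as np,cv2
from scipy.spatial.transform import Rotation as R
from workcell import bot,read_camera,camera_info
def pose(n,st=None):
    c=camera_info(n)
    if n=="wrist":
        T=np.eye(4);T[:3,:3]=R.from_rotvec(st["tcp_rot"]).as_matrix();T[:3,3]=st["tool_pos"]
        T=T@np.array(c["T_tool_cam"]);return c,T[:3,3],T[:3,:3]
    return c,np.array(c["eye"]),R.from_rotvec(c["orientation"]).as_matrix()
def ray(n,uv,st=None):
    c,e,M=pose(n,st);K=np.array([[c["fx"],0,c["cx"]],[0,c["fy"],c["cy"]],[0,0,1]])
    p=cv2.undistortPoints(np.array([[uv]],float),K,np.array([c["k1"],0,0,0,0.]))[0,0]
    d=M@np.array([p[0],p[1],1]);return e,d/np.linalg.norm(d)
def atz(n,uv,z,st=None):
    e,d=ray(n,uv,st);return e+d*(z-e[2])/d[2]
def tri(rs):
    A=0;b=0
    for e,d in rs:
        P=np.eye(3)-np.outer(d,d);A=A+P;b=b+P@e
    x=np.linalg.solve(A,b);return x,[float(np.linalg.norm((np.eye(3)-np.outer(d,d))@(x-e))) for e,d in rs]
def proj(n,X,st=None):
    c,e,M=pose(n,st);p=M.T@(np.array(X)-e);a=p[:2]/p[2];a=a*(1+c["k1"]*(a@a));return np.array([c["fx"]*a[0]+c["cx"],c["fy"]*a[1]+c["cy"]])
def crop(im,x0,y0,x1,y1,s):return cv2.resize(im[y0:y1,x0:x1],None,fx=s,fy=s,interpolation=cv2.INTER_CUBIC)
E
python3 - <<'E'
from h import *
a=cv2.imread("pics/scene0.png");b=cv2.imread("pics/side0.png")
o=np.zeros((600,800,3),np.uint8)
def put(c,x,y):o[y:y+c.shape[0],x:x+c.shape[1]]=c
put(crop(a,195,215,325,295,3),0,0)      # 390x240
put(crop(a,380,215,490,285,3),400,0)    # 330x210
put(crop(b,270,170,370,270,3.5),0,250)    # 350x350
put(crop(b,315,290,385,437,2.4),400,245)
cv2.imwrite("pics/c1.png",o)
E
```

```text
(no output)
```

View pics/c1.png

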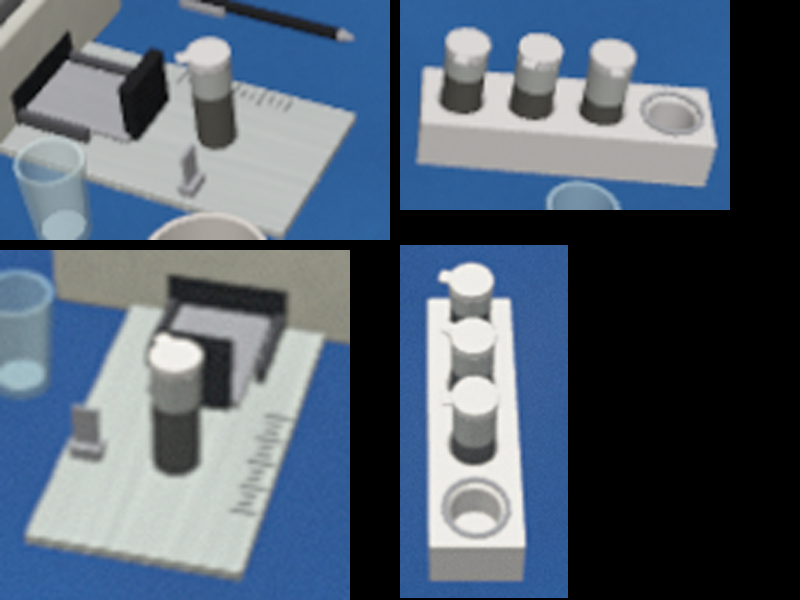

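Run:
```python
from h import *
np.set_printoptions(precision=4,suppress=True)
P={"captop":((265.3,232),(320.3,200.3)),"vialbot":((267.3,261.5),(320.3,231.1)),"ring":((470.7,252.3),(346.7,399.6)),
"apR":((313,253.7),(339.4,262.9)),"apF":((288,292.7),(277.7,252.9)),"clip":((258.3,264.7),(294.6,214.3)),
"rk1":((482.7,245),(366.7,416.3)),"rk2":((485.3,261.7),(327.1,416.3)),"rk3":((387.7,237.7),(361.3,312)),
"jarA":((440,284),(265,346)),"jarB":((212.5,269),(274.5,182))}
for k,(a,b) in P.items():
    x,r=tri([ray("scene",a),ray("side",b)]);print(k,x,np.round(r,4))
```

```text
captop [ 0.5901 -0.1054  0.0894] [0.0021 0.0021]
vialbot [ 0.5913 -0.108   0.0042] [0.0022 0.0022]
ring [0.4515 0.3091 0.041 ] [0.0017 0.0017]
apR [ 0.5319 -0.0226  0.0031] [0.0022 0.0022]
apF [ 0.6613 -0.0268  0.0023] [0.0003 0.0003]
clip [ 0.6446 -0.1     0.0463] [0.0028 0.0028]
rk1 [0.4168 0.3306 0.04  ] [0.0023 0.0023]
rk2 [0.4738 0.3433 0.0425] [0.0001 0.0001]
rk3 [0.4618 0.1281 0.0388] [0.0029 0.0029]
jarA [0.5963 0.2629 0.0716] [0.0035 0.0035]
jarB [ 0.7075 -0.1693  0.069 ] [0.0033 0.0033]
```

```bash
cat >> h.py <<'E'
def go(p,yaw):
    "fractions from the present pose to TCP p with tool y at yaw deg"
    s=bot.read_state();M=R.from_rotvec(s["tcp_rot"]).as_matrix();d=M.T@(np.array(p)-s["tool_pos"])/0.5
    y=np.degrees(np.arctan2(M[1,1],M[0,1]));r=(y-yaw+180)%360-180
    print("t",round(s["time"],2),"pos",np.round(s["tool_pos"],4),"yaw",round(y,2),"tilt",np.round(M[:,2],3),"w",round(s["width"],3),"-> xyz",np.round(d,4),"roll",round(r/180,4))
E
python3 - <<'E'
from h import *
go((0.40,0.25,0.22),37);go((0.59,-0.105,0.22),-2)
E
```

```text
t 0.15 pos [0.1562 0.6561 0.2302] yaw 76.6 tilt [-0.001 -0.002 -1.   ] w 1.003 -> xyz [-0.6625 -0.6771  0.0216] roll 0.22
t 0.15 pos [0.1562 0.6561 0.2302] yaw 76.6 tilt [-0.001 -0.002 -1.   ] w 1.003 -> xyz [-1.1966 -1.2797  0.0226] roll 0.4367
```

Request:
servo_tool:
  targets:
    - {"hand":-0.5,"x":-0.66,"y":-0.68,"z":0.02,"roll":0.22}
    - {"hand":-0.5,"x":-0.66,"y":-0.68,"z":0.02,"roll":0.22}
    - {"hand":-0.5,"x":-0.66,"y":-0.68,"z":0.02,"roll":0.22}
    - {"hand":-0.5,"x":-0.66,"y":-0.68,"z":0.02,"roll":0.22}
    - {"hand":-0.5,"x":-0.66,"y":-0.68,"z":0.02,"roll":0.22}
    - {"hand":-0.5,"x":-0.66,"y":-0.68,"z":0.02,"roll":0.22}
    - {"hand":-0.5,"x":-0.66,"y":-0.68,"z":0.02,"roll":0.22}
    - {"hand":-0.5,"x":-0.66,"y":-0.68,"z":0.02,"roll":0.22}
    - {"hand":-0.5,"x":-0.66,"y":-0.68,"z":0.02,"roll":0.22}
    - {"hand":-0.5,"x":-0.66,"y":-0.68,"z":0.02,"roll":0.22}

```text
time: 0.98
tool_pos: [0.3697, 0.2967, 0.2223]
tcp_rot: [1.401, 2.812, 0.0]
wrist_force: [0.7, 0.2, 0.2]
width: 0.747
grip_force: 0.0
```

Run:
```python
from h import *
s=bot.read_state();go((0.59,-0.105,0.22),-2)
cv2.imwrite("pics/w_rack.png",read_camera("wrist")[:,:,::-1]);np.savez("w_rack.npz",tool_pos=s["tool_pos"],tcp_rot=s["tcp_rot"],jv=s["joint_vel"]);print(s["joint_vel"])
```

```text
t 0.98 pos [0.3697 0.2967 0.2223] yaw 37.03 tilt [ 0.  0. -1.] w 0.747 -> xyz [-0.9067 -0.1321  0.0047] roll 0.2168
[-1.04350999e+00 -1.70704277e-01  1.67436799e-01 -4.47155689e-04
 -8.31200566e-03 -1.02926706e+00]
```

View pics/w_rack.png

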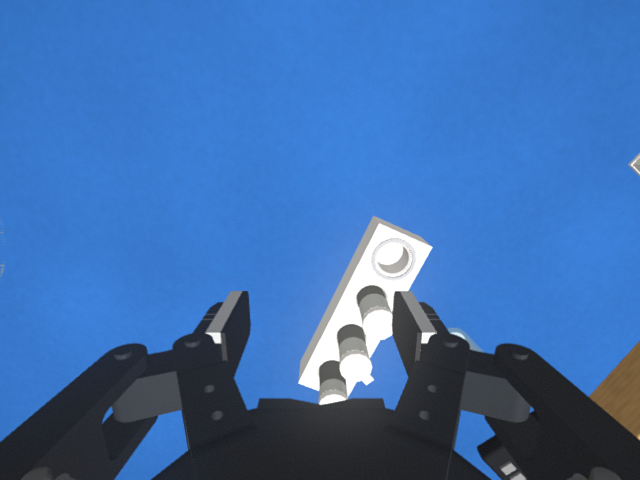

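The wrist view shows the ring centred at about (393,258), with the three racked vials below it at (375,300), (352,350) and (333,385). I'll check it against the first estimate and keep moving.

Run:
```python
from h import *
s=np.load("w_rack.npz")
print(tri([ray("scene",(470.7,252.3)),ray("side",(346.7,399.6)),ray("wrist",(393,258),s)]), atz("wrist",(393,258),.043,s))
go((0.59,-0.105,0.22),-2)
```

```text
(array([0.45165139, 0.30919608, 0.04121978]), [0.0017128852624279877, 0.0017966242291245881, 0.00018561941718578604]) [0.45115716 0.30947095 0.043     ]
t 1.03 pos [0.3732 0.2905 0.222 ] yaw 36.8 tilt [ 0.003 -0.006 -1.   ] w 0.749 -> xyz [-0.893  -0.1268  0.0099] roll 0.2156
```

Request:
servo_tool:
  targets:
    - {"hand":-0.3,"x":-0.9,"y":-0.13,"z":0.005,"roll":0.217}
    - {"hand":-0.3,"x":-0.9,"y":-0.13,"z":0.005,"roll":0.217}
    - {"hand":-0.3,"x":-0.9,"y":-0.13,"z":0.005,"roll":0.217}
    - {"hand":-0.3,"x":-0.9,"y":-0.13,"z":0.005,"roll":0.217}
    - {"hand":-0.3,"x":-0.9,"y":-0.13,"z":0.005,"roll":0.217}
    - {"hand":-0.3,"x":-0.9,"y":-0.13,"z":0.005,"roll":0.217}
    - {"hand":-0.3,"x":-0.9,"y":-0.13,"z":0.005,"roll":0.217}
    - {"hand":-0.3,"x":-0.9,"y":-0.13,"z":0.005,"roll":0.217}
    - {"hand":-0.3,"x":-0.9,"y":-0.13,"z":0.005,"roll":0.217}
    - {"hand":-0.3,"x":-0.9,"y":-0.13,"z":0.005,"roll":0.217}

```text
time: 1.87
tool_pos: [0.5705, -0.0683, 0.22]
tcp_rot: [-2.261, -2.181, -0.0]
wrist_force: [0.7, -0.2, 0.7]
width: 0.65
grip_force: 0.0
```

Run:
```python
from h import *
go((0.59,-0.09,0.22),-2)
```

```text
t 1.87 pos [ 0.5705 -0.0683  0.22  ] yaw -2.08 tilt [-0.  0. -1.] w 0.65 -> xyz [-0.0419  0.0406 -0.0001] roll -0.0004
```

Request:
servo_tool:
  targets:
    - {"hand":-0.2,"x":-0.04,"y":0.04,"z":0,"roll":0}
    - {"hand":-0.2,"x":-0.04,"y":0.04,"z":0,"roll":0}
    - {"hand":-0.2,"x":-0.04,"y":0.04,"z":0,"roll":0}
    - {"hand":-0.2,"x":-0.04,"y":0.04,"z":0,"roll":0}

```text
time: 2.2
tool_pos: [0.5886, -0.0867, 0.2195]
tcp_rot: [-2.26, -2.18, 0.001]
wrist_force: [0.8, 0.3, -0.2]
width: 0.603
grip_force: 0.0
```

Run:
```python
from h import *
s=bot.read_state();go((0.59,-0.105,0.12),-2)
im=read_camera("wrist")[:,:,::-1];cv2.imwrite("pics/w1full.png",im);cv2.imwrite("pics/w1.png",crop(im,150,90,500,350,2.25));np.savez("w1.npz",tool_pos=s["tool_pos"],tcp_rot=s["tcp_rot"])
```

```text
t 2.2 pos [ 0.5886 -0.0867  0.2195] yaw -2.07 tilt [-0.002  0.001 -1.   ] w 0.603 -> xyz [-0.0366  0.0044  0.199 ] roll -0.0004
```

View pics/w1.png

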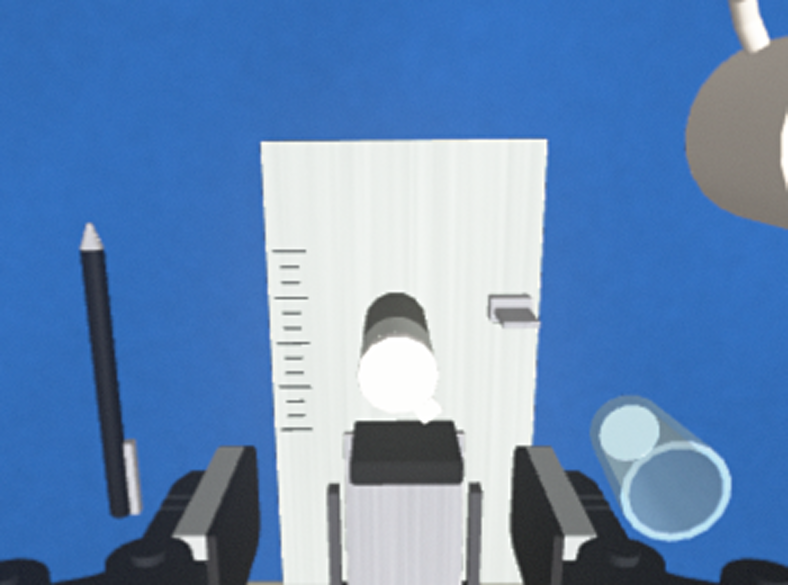

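The close wrist view (crop pixels) shows the cap top centre at (398,373), with its tab towards the handle and to the right. The handle's top face spans (351,458) to (461,482). The clip blade base runs at about row 309 and its top edge at (523,325). The apron end edge goes from (262,142) to (547,139).

Run:
```python
from h import *
np.set_printoptions(precision=4,suppress=True)
s=np.load("w1.npz")
f=lambda u,v,z:atz("wrist",(u/2.25+150,v/2.25+90),z,s)
print("cap",f(398,373,.09), tri([ray("scene",(265.3,232)),ray("side",(320.3,200.3)),ray("wrist",(326.9,255.8),s)]))
print("bot front",f(396,293,.008))
print("handle",f(352,458,.06),f(459,456,.06),f(350,484,.06),f(461,481,.06))
print("clip",f(523,325,.045),f(515,309,.018),tri([ray("scene",(258.3,264.7)),ray("side",(294.6,214.3)),ray("wrist",(523/2.25+150,325/2.25+90),s)]))
print("apron",f(262,142,.008),f(547,139,.008),f(273,430,.008),f(535,430,.008))
```

```text
cap [ 0.5929 -0.1065  0.09  ] (array([ 0.5912, -0.1057,  0.0897]), [0.0023665205306798763, 0.0023792449097496835, 0.001892488353607696])
bot front [ 0.5937 -0.0937  0.008 ]
handle [ 0.5719 -0.1545  0.06  ] [ 0.6182 -0.1553  0.06  ] [ 0.5704 -0.1669  0.06  ] [ 0.619  -0.1672  0.06  ]
clip [ 0.6478 -0.1017  0.045 ] [ 0.6487 -0.1012  0.018 ] (array([ 0.6457, -0.1003,  0.0469]), [0.003100913194262338, 0.0029680918689314667, 0.001864104971356951])
apron [ 0.5356 -0.0219  0.008 ] [ 0.664  -0.0254  0.008 ] [ 0.5296 -0.1617  0.008 ] [ 0.6611 -0.1665  0.008 ]
```

Request:
servo_tool:
  targets:
    - {"hand":-0.2,"x":-0.0385,"y":0.0085,"z":0,"roll":0}
    - {"hand":-0.2,"x":-0.0385,"y":0.0085,"z":0.06,"roll":0}
    - {"hand":-0.2,"x":-0.0385,"y":0.0085,"z":0.12,"roll":0}
    - {"hand":-0.2,"x":-0.0385,"y":0.0085,"z":0.17,"roll":0}
    - {"hand":-0.2,"x":-0.0385,"y":0.0085,"z":0.22,"roll":0}
    - {"hand":-0.2,"x":-0.0385,"y":0.0085,"z":0.27,"roll":0}
    - {"hand":-0.2,"x":-0.0385,"y":0.0085,"z":0.31,"roll":0}
    - {"hand":-0.2,"x":-0.0385,"y":0.0085,"z":0.341,"roll":0}
    - {"hand":-0.2,"x":-0.0385,"y":0.0085,"z":0.341,"roll":0}
    - {"hand":-0.2,"x":-0.0385,"y":0.0085,"z":0.341,"roll":0}

```text
time: 3.08
tool_pos: [0.5915, -0.1051, 0.049]
tcp_rot: [-2.258, -2.182, 0.002]
wrist_force: [0.8, -0.2, 0.2]
width: 0.597
grip_force: 0.0
```

Run:
```python
from h import *
s=bot.read_state();go((0.592,-0.106,0.049),-2)
im=read_camera("wrist")[:,:,::-1];cv2.imwrite("pics/w2.png",im)
```

```text
t 3.08 pos [ 0.5915 -0.1051  0.049 ] yaw -1.96 tilt [-0.002  0.001 -1.   ] w 0.597 -> xyz [-0.0018  0.0011  0.0001] roll 0.0002
```

View pics/w2.png

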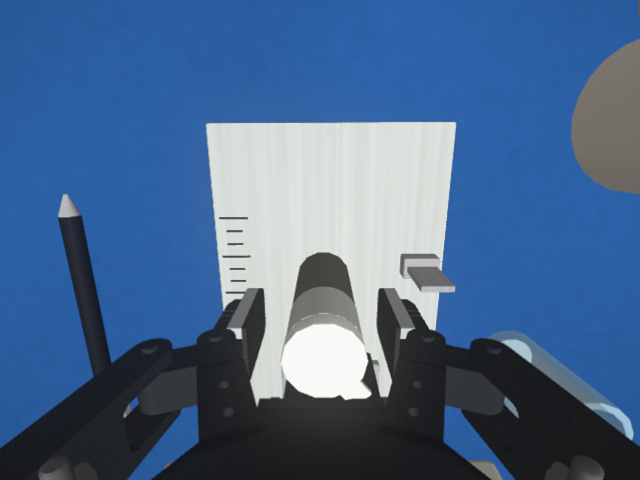

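The vial is centred between the pads: its cap is at (325,359), and the pads are at columns 264 and 378. Now I close on it.

Request:
servo_tool:
  targets:
    - {"hand":0.2,"x":-0.002,"y":0.001,"z":0,"roll":0}
    - {"hand":0.3,"x":-0.002,"y":0.001,"z":0,"roll":0}
    - {"hand":0.5,"x":-0.002,"y":0.001,"z":0,"roll":0}
    - {"hand":0.7,"x":-0.002,"y":0.001,"z":0,"roll":0}
    - {"hand":0.7,"x":-0.002,"y":0.001,"z":0,"roll":0}
    - {"hand":0.7,"x":-0.002,"y":0.001,"z":0,"roll":0}
    - {"hand":0.7,"x":-0.002,"y":0.001,"z":0,"roll":0}
  grip_force: 40

```text
time: 3.72
tool_pos: [0.5944, -0.1078, 0.0517]
tcp_rot: [2.26, 2.18, 0.003]
wrist_force: [-1.9, 1.1, 7.2]
width: 0.346
grip_force: 39.1
```

Request:
servo_tool:
  targets:
    - {"hand":0.7,"x":0,"y":0,"z":-0.03,"roll":0}
    - {"hand":0.7,"x":0,"y":0,"z":-0.09,"roll":0}
    - {"hand":0.7,"x":0,"y":0,"z":-0.15,"roll":0}
    - {"hand":0.7,"x":0,"y":0,"z":-0.21,"roll":0}
    - {"hand":0.7,"x":0,"y":0,"z":-0.24,"roll":0}
    - {"hand":0.7,"x":0,"y":0,"z":-0.26,"roll":0}
    - {"hand":0.7,"x":0,"y":0,"z":-0.26,"roll":0}
    - {"hand":0.7,"x":0,"y":0,"z":-0.26,"roll":0}

```text
time: 4.38
tool_pos: [0.5932, -0.1077, 0.1796]
tcp_rot: [2.261, 2.181, 0.0]
wrist_force: [0.3, 0.1, -1.3]
width: 0.343
grip_force: 39.6
```

Run:
```python
from h import *
print(atz("wrist",(325,359),.09,{"tool_pos":[.5915,-.1051,.049],"tcp_rot":[-2.258,-2.182,.002]}))
s=bot.read_state();print(s["grip_force"]);go((0.4513,0.3094,0.18),12.5)
im=read_camera("wrist")[:,:,::-1];cv2.imwrite("pics/w3.png",im)
```

```text
[ 0.5930454 -0.1055117  0.09     ]
39.58408243954182
t 4.38 pos [ 0.5932 -0.1077  0.1796] yaw -2.06 tilt [ 0. -0. -1.] w 0.343 -> xyz [ 0.8235 -0.3137 -0.001 ] roll -0.0809
```

View pics/w3.png

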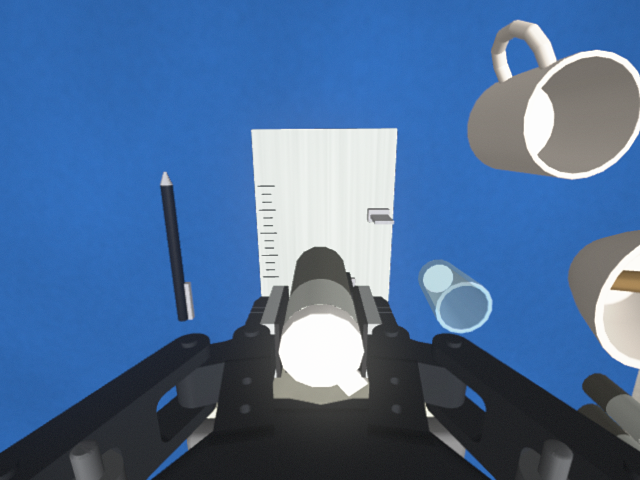

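The vial is held: cap at (320,342), near bottom edge at (321,248). I'll compute its offset and tilt in the tool frame.

Run:
```python
from h import *
I={"tool_pos":[0,0,0],"tcp_rot":[0,0,0]}
for uv,z in(((320,343),-.0383),((320.5,385),-.0383),((321,248),.0437)):print(np.round(atz("wrist",uv,z,I),4))
```

```text
[ 0.0042 -0.0003 -0.0383]
[-0.0133 -0.0001 -0.0383]
[0.0137 0.0002 0.0437]
```

Request:
servo_tool:
  targets:
    - {"hand":0.7,"x":0.06,"y":-0.02,"z":0,"roll":0}
    - {"hand":0.7,"x":0.13,"y":-0.05,"z":0,"roll":0}
    - {"hand":0.7,"x":0.2,"y":-0.08,"z":0,"roll":-0.02}
    - {"hand":0.7,"x":0.27,"y":-0.11,"z":0,"roll":-0.03}
    - {"hand":0.7,"x":0.34,"y":-0.13,"z":0,"roll":-0.04}
    - {"hand":0.7,"x":0.41,"y":-0.155,"z":0,"roll":-0.05}
    - {"hand":0.7,"x":0.48,"y":-0.18,"z":0,"roll":-0.06}
    - {"hand":0.7,"x":0.55,"y":-0.21,"z":0,"roll":-0.07}
    - {"hand":0.7,"x":0.62,"y":-0.24,"z":0,"roll":-0.08}
    - {"hand":0.7,"x":0.68,"y":-0.26,"z":0,"roll":-0.08}

```text
time: 5.27
tool_pos: [0.4726, 0.2382, 0.1771]
tcp_rot: [-1.966, -2.447, 0.006]
wrist_force: [0.2, -0.4, -0.6]
width: 0.348
grip_force: 39.6
```

Run:
```python
from h import *
go((0.4513,0.3094,0.18),12.5)
```

```text
t 5.27 pos [0.4726 0.2382 0.1771] yaw 12.45 tilt [-0.004 -0.001 -1.   ] w 0.348 -> xyz [ 0.1483 -0.0108 -0.0057] roll -0.0003
```

Request:
servo_tool:
  targets:
    - {"hand":0.7,"x":0.06,"y":-0.005,"z":0,"roll":0}
    - {"hand":0.7,"x":0.12,"y":-0.01,"z":0,"roll":0}
    - {"hand":0.7,"x":0.146,"y":-0.011,"z":0,"roll":0}
    - {"hand":0.7,"x":0.146,"y":-0.011,"z":0.05,"roll":0}
    - {"hand":0.7,"x":0.146,"y":-0.011,"z":0.1,"roll":0}
    - {"hand":0.7,"x":0.146,"y":-0.011,"z":0.14,"roll":0}
    - {"hand":0.7,"x":0.146,"y":-0.011,"z":0.156,"roll":0}
    - {"hand":0.7,"x":0.146,"y":-0.011,"z":0.156,"roll":0}
    - {"hand":0.7,"x":0.146,"y":-0.011,"z":0.156,"roll":0}
    - {"hand":0.7,"x":0.146,"y":-0.011,"z":0.156,"roll":0}

```text
time: 6.1
tool_pos: [0.4555, 0.3071, 0.1027]
tcp_rot: [1.97, 2.447, 0.002]
wrist_force: [1.0, 0.3, 0.4]
width: 0.347
grip_force: 39.7
```

Run:
```python
from h import *
s=bot.read_state();go((0.4513,0.3094,0.099),12.5)
im=read_camera("wrist")[:,:,::-1];np.savez("w4.npz",tool_pos=s["tool_pos"],tcp_rot=s["tcp_rot"])
b=read_camera("side")[:,:,::-1];a=read_camera("scene")[:,:,::-1]
for n,i in(("w4",im),("s4",b),("c4",a)):cv2.imwrite(f"pics/{n}full.png",i)
o=np.zeros((600,800,3),np.uint8)
w=crop(im,240,180,400,400,2.7);o[:594,:432]=w
c=crop(b,305,320,395,420,3.2);o[:c.shape[0],440:440+c.shape[1]]=c
c=crop(a,420,180,520,270,3);o[325:595,440:740]=c
cv2.imwrite("pics/k4.png",o)
```

```text
t 6.1 pos [0.4555 0.3071 0.1027] yaw 12.32 tilt [ 0.001  0.001 -1.   ] w 0.347 -> xyz [ 0.0063 -0.0073  0.0073] roll -0.001
```

View pics/k4.png

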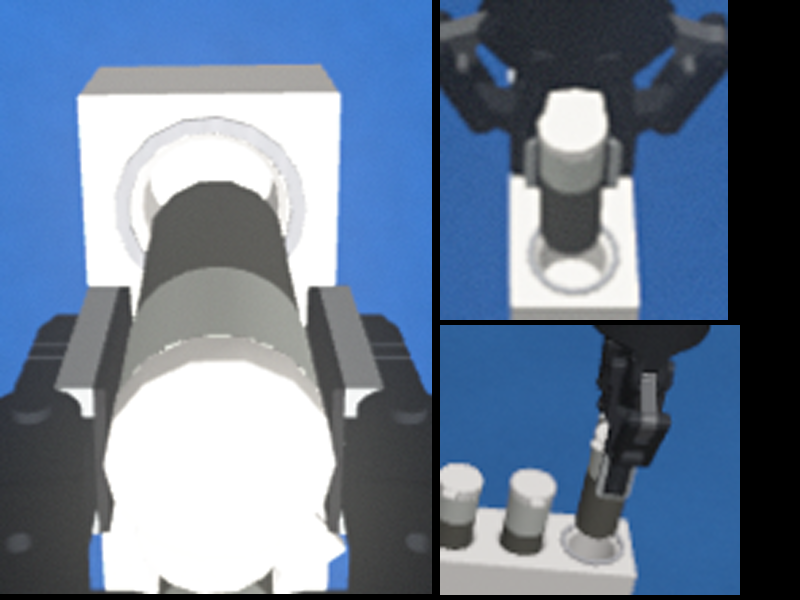

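In the wrist crop the ring's outer edge runs through (116,200), (211,117) and (305,198), and the vial's bottom edge peaks at (218,181). The vial is therefore slightly right of the ring centre and must move left. Working out the shift:

Run:
```python
from h import *
from scipy.optimize import least_squares
s=np.load("w4.npz");M=R.from_rotvec(s["tcp_rot"]).as_matrix();t=s["tool_pos"]
T=lambda u,v,z:(M.T@(atz("wrist",(u/2.7+240,v/2.7+180),z,s)-t))[:2]
pr=np.array([T(u,v,.043) for u,v in((116,200),(122,165),(145,137),(175,122),(211,117),(250,123),(280,142),(299,168),(305,198),(303,225))])
f=least_squares(lambda p:np.hypot(*(pr-p[:2]).T)-p[2],[0,0,.023]);print("ring tool xy,r",np.round(f.x,4),np.round(f.fun,4))
zb=t[2]-.0437
print("bottom edge",T(218,181,zb),"sides",T(148,225,zb),T(286,222,zb))
pv=np.array([T(u,v,zb) for u,v in((152,210),(165,197),(185,185),(218,181),(250,184),(268,197),(280,210))])
f=least_squares(lambda p:np.hypot(*(pv-p[:2]).T)-.015,[0,0]);print("vial",np.round(f.x,4),np.round(f.fun,4))
# side view ring & vial
for n,uvr,uvb in(("side",((574-440)/3.2+305,254/3.2+320),((572-440)/3.2+305,237/3.2+320)),("scene",((592-440)/3+420,(545-325)/3+180),((598-440)/3+420,(532-325)/3+180))):
    r=atz(n,uvr,.043);v=atz(n,uvb,zb);print(n,r,v,"vial-ring",np.round(v-r,4),"tool",np.round(M.T@(v-r),4))
print(M.round(3)[:2])
```

```text
ring tool xy,r [ 0.0028 -0.0018  0.0223] [-0.0003  0.0005  0.0003 -0.0002 -0.0005 -0.      0.0002  0.0004 -0.0001
 -0.0002]
bottom edge [1.42793067e-02 2.65530153e-05] sides [ 0.004361   -0.01511579] [0.00499603 0.01470257]
vial [ 0.0002 -0.0003] [ 0.0008  0.0002 -0.0002 -0.0009  0.0002  0.0002  0.0006]
side [0.45043578 0.3080657  0.043     ] [0.45148376 0.30954063 0.05897124] vial-ring [0.001  0.0015 0.016 ] tool [ 0.0012  0.0014 -0.016 ]
scene [0.45877572 0.31075219 0.043     ] [0.46234287 0.31233188 0.05897124] vial-ring [0.0036 0.0016 0.016 ] tool [ 0.0008  0.0038 -0.016 ]
[[-0.213  0.977  0.001]
 [ 0.977  0.213  0.001]]
```

Request:
servo_tool:
  targets:
    - {"hand":0.7,"x":0.003,"y":-0.004,"z":0.01,"roll":0}
    - {"hand":0.7,"x":0.003,"y":-0.004,"z":0.017,"roll":0}
    - {"hand":0.7,"x":0.003,"y":-0.004,"z":0.017,"roll":0}
    - {"hand":0.7,"x":0.003,"y":-0.004,"z":0.017,"roll":0}
    - {"hand":0.7,"x":0.003,"y":-0.004,"z":0.017,"roll":0}

```text
time: 6.67
tool_pos: [0.4522, 0.308, 0.0931]
tcp_rot: [-1.97, -2.447, 0.0]
wrist_force: [0.3, 0.1, -1.7]
width: 0.346
grip_force: 39.7
```

Run:
```python
from h import *
s=bot.read_state();go((0.4513,0.3094,0.09),12.5)
im=read_camera("wrist")[:,:,::-1];np.savez("w5.npz",tool_pos=s["tool_pos"],tcp_rot=s["tcp_rot"])
b=read_camera("side")[:,:,::-1]
for n,i in(("w5",im),("s5",b)):cv2.imwrite(f"pics/{n}full.png",i)
o=np.zeros((600,800,3),np.uint8)
o[:400,:480]=crop(im,260,190,380,290,4)
c=crop(b,315,350,380,420,4.5);o[:c.shape[0],490:490+c.shape[1]]=c
cv2.imwrite("pics/k5.png",o)
```

```text
t 6.67 pos [0.4522 0.308  0.0931] yaw 12.35 tilt [-0. -0. -1.] w 0.346 -> xyz [ 0.0032 -0.0011  0.0062] roll -0.0008
```

View pics/k5.png

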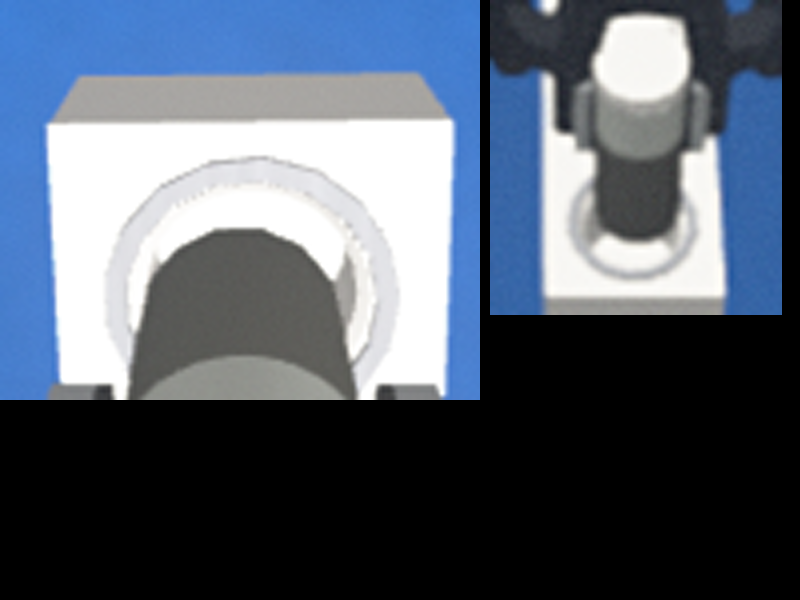

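In the wrist crop the ring's outer edge is at (106,290), (252,157) and (400,295). The vial's bottom edge peaks at (243,228), so the vial is now slightly left.

Run:
```python
from h import *
from scipy.optimize import least_squares
s=np.load("w5.npz");M=R.from_rotvec(s["tcp_rot"]).as_matrix();t=s["tool_pos"]
T=lambda u,v,z:(M.T@(atz("wrist",(u/4+260,v/4+190),z,s)-t))[:2]
pr=np.array([T(u,v,.043) for u,v in((106,290),(115,245),(147,197),(190,168),(252,157),(315,170),(360,203),(390,250),(400,295))])
f=least_squares(lambda p:np.hypot(*(pr-p[:2]).T)-.0228,[0,0]);print("ring",np.round(f.x,4),np.round(f.fun,4));r=f.x
zb=t[2]-.0437
for dz in(0,.003):
  pv=np.array([T(u,v,zb+dz) for u,v in((153,270),(165,253),(200,234),(243,228),(275,231),(305,243),(330,270))])
  f=least_squares(lambda p:np.hypot(*(pv-p[:2]).T)-.015,[0,0]);print(zb+dz,"vial",np.round(f.x,4),np.round(f.fun,4),"move",np.round(r-f.x,4),"frac",np.round((r-f.x)/.5,4))
g=lambda u,v:((u-490)/4.5+315,v/4.5+350)
# side: ring outer L570 R697 top~167 bot 279 ; vial bottom L598 R680 bottom 242
x=atz("side",g(633.5,222),.043);v=atz("side",g(639,227),zb);print("side tool",M.T@(x-v))
```

```text
ring [0.0003 0.0013] [-0.0007 -0.0003  0.0001  0.0003  0.0001  0.0001 -0.0002 -0.0004 -0.0003]
0.04940365194453823 vial [-0.0002 -0.0002] [ 0.0002  0.0004 -0.0002 -0.0005 -0.0001  0.0003  0.0002] move [0.0005 0.0016] frac [0.001  0.0031]
0.052403651944538235 vial [ 0.0007 -0.0002] [ 0.0001  0.0003 -0.0001 -0.0004 -0.0001  0.0003  0.0001] move [-0.0003  0.0016] frac [-0.0007  0.0031]
side tool [-0.0061369   0.00159967  0.00640374]
```

Request:
servo_tool:
  targets:
    - {"hand":0.7,"x":0.0005,"y":0.003,"z":0,"roll":0}
    - {"hand":0.7,"x":0.0005,"y":0.003,"z":0,"roll":0}
    - {"hand":0.7,"x":0.0005,"y":0.003,"z":0.006,"roll":0}
    - {"hand":0.7,"x":0.0005,"y":0.003,"z":0.012,"roll":0}
    - {"hand":0.7,"x":0.0005,"y":0.003,"z":0.018,"roll":0}
    - {"hand":0.7,"x":0.0005,"y":0.003,"z":0.024,"roll":0}
    - {"hand":0.7,"x":0.0005,"y":0.003,"z":0.026,"roll":0}
    - {"hand":0.7,"x":0.0005,"y":0.003,"z":0.026,"roll":0}
    - {"hand":0.7,"x":0.0005,"y":0.003,"z":0.026,"roll":0}

```text
time: 7.52
tool_pos: [0.4536, 0.3085, 0.08]
tcp_rot: [-1.97, -2.447, 0.001]
wrist_force: [-0.2, 0.7, -0.2]
width: 0.346
grip_force: 39.7
```

No contact force, and the bottom is about 4 mm below the rack top, so it is in the hole. I'll keep lowering.

Request:
servo_tool:
  targets:
    - {"hand":0.7,"x":0,"y":0,"z":0.008,"roll":0}
    - {"hand":0.7,"x":0,"y":0,"z":0.016,"roll":0}
    - {"hand":0.7,"x":0,"y":0,"z":0.024,"roll":0}
    - {"hand":0.7,"x":0,"y":0,"z":0.032,"roll":0}
    - {"hand":0.7,"x":0,"y":0,"z":0.04,"roll":0}
    - {"hand":0.7,"x":0,"y":0,"z":0.046,"roll":0}
    - {"hand":0.7,"x":0,"y":0,"z":0.05,"roll":0}
    - {"hand":0.7,"x":0,"y":0,"z":0.05,"roll":0}
    - {"hand":0.7,"x":0,"y":0,"z":0.05,"roll":0}

```text
time: 8.27
tool_pos: [0.4537, 0.3085, 0.055]
tcp_rot: [-1.97, -2.447, 0.0]
wrist_force: [-0.2, -0.4, -1.5]
width: 0.346
grip_force: 39.7
```

Request:
servo_tool:
  targets:
    - {"hand":0.7,"x":0,"y":0,"z":0.002,"roll":0}
    - {"hand":0.7,"x":0,"y":0,"z":0.003,"roll":0}
    - {"hand":0.7,"x":0,"y":0,"z":0.003,"roll":0}
    - {"hand":0.7,"x":0,"y":0,"z":0.003,"roll":0}

```text
time: 8.6
tool_pos: [0.4538, 0.3086, 0.0538]
tcp_rot: [1.97, 2.447, 0.0]
wrist_force: [-0.3, -0.4, -1.1]
width: 0.343
grip_force: 39.7
```

Request:
servo_tool:
  targets:
    - {"hand":0.2,"x":0,"y":0,"z":0,"roll":0}
    - {"hand":0.0,"x":0,"y":0,"z":0,"roll":0}
    - {"hand":-0.2,"x":0,"y":0,"z":0,"roll":0}
    - {"hand":-0.2,"x":0,"y":0,"z":0,"roll":0}
    - {"hand":-0.2,"x":0,"y":0,"z":0,"roll":0}
    - {"hand":-0.2,"x":0,"y":0,"z":0,"roll":0}
    - {"hand":-0.2,"x":0,"y":0,"z":0,"roll":0}
    - {"hand":-0.2,"x":0,"y":0,"z":0,"roll":0}

```text
time: 9.27
tool_pos: [0.4537, 0.3085, 0.0537]
tcp_rot: [1.97, 2.447, -0.0]
wrist_force: [0.1, -0.4, 0.3]
width: 0.601
grip_force: 0.0
```

Request:
servo_tool:
  targets:
    - {"hand":-0.2,"x":0,"y":0,"z":-0.03,"roll":0}
    - {"hand":-0.2,"x":0,"y":0,"z":-0.08,"roll":0}
    - {"hand":-0.2,"x":0,"y":0,"z":-0.14,"roll":0}
    - {"hand":-0.2,"x":0,"y":0,"z":-0.2,"roll":0}
    - {"hand":-0.2,"x":0,"y":0,"z":-0.26,"roll":0}
    - {"hand":-0.2,"x":0,"y":0,"z":-0.3,"roll":0}
    - {"hand":-0.2,"x":0,"y":0,"z":-0.32,"roll":0}
    - {"hand":-0.2,"x":0,"y":0,"z":-0.32,"roll":0}
    - {"hand":-0.2,"x":0,"y":0,"z":-0.32,"roll":0}

```text
time: 10.02
tool_pos: [0.4536, 0.3084, 0.2133]
tcp_rot: [1.97, 2.447, -0.0]
wrist_force: [-0.1, 0.1, -0.8]
width: 0.601
grip_force: 0.0
```

Run:
```python
from h import *
a=read_camera("scene")[:,:,::-1];b=read_camera("side")[:,:,::-1];cv2.imwrite("pics/c6.png",a);cv2.imwrite("pics/s6.png",b)
# numeric check: where in the side/scene view is the bright cap vs prediction
for n,im in(("scene",a),("side",b)):
    p=proj(n,(0.4513,0.3094,.092));u,v=p.astype(int);w=im[v-25:v+25,u-18:u+18].astype(int);m=(w.min(2)>190);ys,xs=np.nonzero(m);print(n,p,m.sum())
    q=np.uint8(m)*255
go((0.595,-0.161,0.215),-91.8);go((0.52,0.08,0.215),-40)
```

```text
scene [475.02515175 233.49963429] 213
side [346.88587359 381.17686542] 1167
t 10.12 pos [0.4526 0.3078 0.2114] yaw 12.34 tilt [-0.003 -0.002 -1.   ] w 0.603 -> xyz [-0.9768  0.0778 -0.0062] roll 0.5786
t 10.12 pos [0.4526 0.3078 0.2114] yaw 12.34 tilt [-0.003 -0.002 -1.   ] w 0.603 -> xyz [-0.4739  0.0343 -0.0067] roll 0.2908
```

Request:
servo_tool:
  targets:
    - {"hand":-0.2,"x":-0.08,"y":0.005,"z":0,"roll":-0.03}
    - {"hand":-0.2,"x":-0.16,"y":0.01,"z":0,"roll":-0.06}
    - {"hand":-0.2,"x":-0.24,"y":0.017,"z":0,"roll":-0.09}
    - {"hand":-0.2,"x":-0.32,"y":0.025,"z":0,"roll":-0.12}
    - {"hand":-0.2,"x":-0.4,"y":0.03,"z":0,"roll":-0.15}
    - {"hand":-0.2,"x":-0.48,"y":0.037,"z":0,"roll":-0.18}
    - {"hand":-0.2,"x":-0.56,"y":0.045,"z":0,"roll":-0.21}
    - {"hand":-0.2,"x":-0.64,"y":0.05,"z":0,"roll":-0.24}
    - {"hand":-0.2,"x":-0.72,"y":0.057,"z":0,"roll":-0.27}
    - {"hand":-0.2,"x":-0.8,"y":0.065,"z":0,"roll":-0.3}

```text
time: 10.95
tool_pos: [0.5698, -0.0771, 0.2111]
tcp_rot: [-0.636, -3.072, 0.0]
wrist_force: [0.2, 0.3, -0.3]
width: 0.6
grip_force: 0.0
```

Run:
```python
from h import *
go((0.595,-0.161,0.18),88.4)
```

```text
t 10.95 pos [ 0.5698 -0.0771  0.2111] yaw 66.6 tilt [-0.004  0.001 -1.   ] w 0.6 -> xyz [-0.1132 -0.1339  0.0619] roll -0.1211
```

Request:
servo_tool:
  targets:
    - {"hand":-0.2,"x":-0.05,"y":-0.06,"z":0.01,"roll":-0.04}
    - {"hand":-0.2,"x":-0.1,"y":-0.12,"z":0.03,"roll":-0.08}
    - {"hand":-0.2,"x":-0.113,"y":-0.134,"z":0.06,"roll":-0.121}
    - {"hand":-0.2,"x":-0.113,"y":-0.134,"z":0.06,"roll":-0.121}
    - {"hand":-0.2,"x":-0.113,"y":-0.134,"z":0.06,"roll":-0.121}
    - {"hand":-0.2,"x":-0.113,"y":-0.134,"z":0.06,"roll":-0.121}

```text
time: 11.45
tool_pos: [0.5949, -0.1584, 0.1823]
tcp_rot: [-0.055, -3.138, -0.002]
wrist_force: [0.9, 0.1, -0.2]
width: 0.601
grip_force: 0.0
```

Run:
```python
from h import *
s=bot.read_state();go((0.595,-0.161,0.026),88.4)
im=read_camera("wrist")[:,:,::-1];cv2.imwrite("pics/w7.png",im);np.savez("w7.npz",tool_pos=s["tool_pos"],tcp_rot=s["tcp_rot"])
a=cv2.imread("pics/c6.png");b=cv2.imread("pics/s6.png")
o=np.zeros((600,800,3),np.uint8)
c=crop(im,150,60,500,360,1.6);o[:480,:560]=c
c=crop(a,380,200,500,290,1.9);o[:c.shape[0],565:565+c.shape[1]]=c
c=crop(b,310,290,390,437,2.5);o[180:180+c.shape[0],570:570+c.shape[1]]=c
cv2.imwrite("pics/k7.png",o)
```

```text
t 11.45 pos [ 0.5949 -0.1584  0.1823] yaw 87.99 tilt [-0.003  0.001 -1.   ] w 0.601 -> xyz [-0.0013 -0.0057  0.3125] roll -0.0023
```

View pics/k7.png

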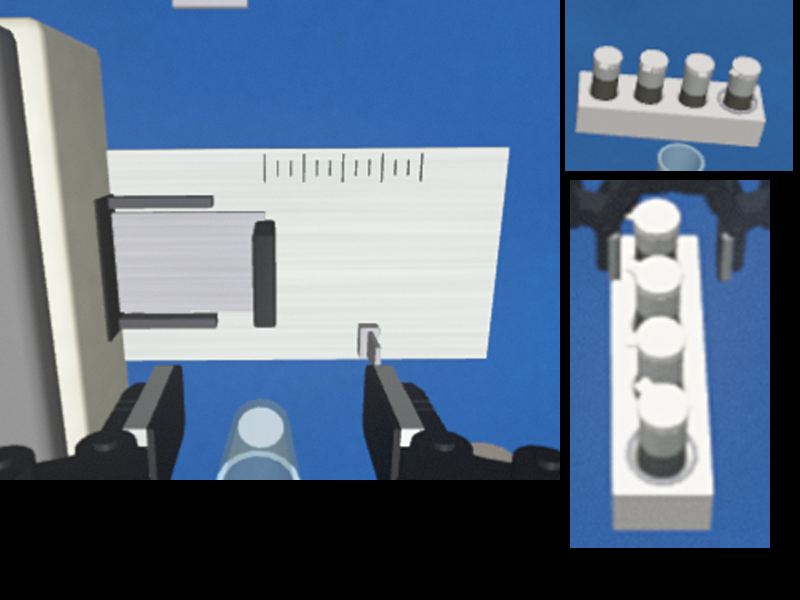

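The vial stands in the ringed hole, level with its neighbours in both fixed views. In the wrist crop the handle's top face spans columns 254 to 275 at rows 226 to 326, and the clip is at about (370,342). I'll check these against my model.

Run:
```python
from h import *
np.set_printoptions(precision=4,suppress=True)
s=np.load("w7.npz")
f=lambda u,v,z:atz("wrist",(u/1.6+150,v/1.6+60),z,s)
print("handle",f(254,280,.06),f(275,280,.06),f(264,234,.06),f(264,327,.06))
c=lambda X:((proj("wrist",X,s)-(150,60))*1.6).round(1)
for yy in(-.1,-.103):
  for x in(.638,.658):
    print(x,yy,c((x,yy,.045)),c((x,yy,.018)))
im=cv2.imread("pics/w7.png");g=im[:,:,1].astype(int)
print(g[262:292:2,368:394])
```

```text
handle [ 0.5937 -0.168   0.06  ] [ 0.5941 -0.1573  0.06  ] [ 0.5704 -0.1619  0.06  ] [ 0.6192 -0.1639  0.06  ]
0.638 -0.1 [380.8 345.8] [372.2 329.1]
0.658 -0.1 [380.1 378.8] [371.7 359.8]
0.638 -0.103 [375.4 346. ] [367.2 329.3]
0.658 -0.103 [374.8 379. ] [366.8 360. ]
[[233 233 233 234 233 215 148 130 127 125 127 126 128 126 125 125 128 170
  225 233 234 233 232 233 232 233]
 [229 228 229 230 231 204 125 112 120 123 123 123 125 122 122 122 122 124
  167 223 231 231 230 229 231 230]
 [236 236 235 236 237 186 119 169 199 200 207 210 205 199 197 205 207 206
  202 194 230 235 235 235 236 235]
 [231 231 232 232 232 183 115 175 199 201 204 182 120 102 108 150 199 206
  202 195 225 230 230 230 230 230]
 [229 228 228 230 231 176 114 179 201 202 206 164 109  99 106 108 153 197
  208 226 230 229 229 229 229 229]
 [231 232 232 233 234 159 106 176 199 201 205 165 107  94  99 106 109 152
  217 231 233 231 232 232 231 231]
 [231 232 231 233 234 159 107 178 200 202 207 147 101  92  94  96 105 109
  160 223 233 232 231 231 231 231]
 [233 231 231 234 234 160 110 179 199 203 207 146  99  94  92  93  99 110
  115 166 226 232 232 232 232 232]
 [229 229 230 230 230 143 116 186 199 204 209 147 101  93  92  92 121 187
  196 196 221 228 228 229 228 229]
 [233 233 233 234 234 180 137 189 200 204 207 130  92  93  94  91 119 190
  200 201 230 233 232 231 231 231]
 [232 233 231 233 235 231 169 194 202 207 208 135  93  93  95  95 141 193
  203 204 229 232 232 233 233 233]
 [170 171 169 170 170 171 167 167 166 167 166 160 112  92  91  94 142 195
  201 184 169 167 167 166 169 168]
 [107 106 106 107 106 108 108 109 107 108 107 110 103  96  91 101 164 195
  201 181 123 105 106 107 106 107]
 [110 107 108 107 107 107 108 108 111 111 105  73  60  56  54  69 118 127
  129 112 103 103 101 101 103 104]
 [108 106 109 109 108 109 108 109 108 109  72  46  42  44  45  46  74 108
  112 113 110 113 112 113 112 111]]
```

Request:
servo_tool:
  targets:
    - {"hand":-0.2,"x":0,"y":-0.006,"z":0.06,"roll":-0.002}
    - {"hand":-0.2,"x":0,"y":-0.006,"z":0.12,"roll":-0.002}
    - {"hand":-0.2,"x":0,"y":-0.006,"z":0.18,"roll":-0.002}
    - {"hand":-0.2,"x":0,"y":-0.006,"z":0.23,"roll":-0.002}
    - {"hand":-0.2,"x":0,"y":-0.006,"z":0.27,"roll":-0.002}
    - {"hand":-0.2,"x":0,"y":-0.006,"z":0.295,"roll":-0.002}
    - {"hand":-0.2,"x":0,"y":-0.006,"z":0.308,"roll":-0.002}
    - {"hand":-0.2,"x":0,"y":-0.006,"z":0.308,"roll":-0.002}
    - {"hand":-0.2,"x":0,"y":-0.006,"z":0.308,"roll":-0.002}

```text
time: 12.25
tool_pos: [0.5966, -0.1621, 0.0308]
tcp_rot: [0.041, 3.14, -0.001]
wrist_force: [-0.4, -0.1, -0.1]
width: 0.601
grip_force: 0.0
```

Request:
servo_tool:
  targets:
    - {"hand":0.3,"x":0,"y":0,"z":0,"roll":0}
    - {"hand":0.6,"x":0,"y":0,"z":0,"roll":0}
    - {"hand":1,"x":0,"y":0,"z":0,"roll":0}
    - {"hand":1,"x":0,"y":0,"z":0,"roll":0}
    - {"hand":1,"x":0,"y":0,"z":0,"roll":0}
    - {"hand":1,"x":0,"y":0,"z":0,"roll":0}
    - {"hand":1,"x":0,"y":0,"z":0,"roll":0}
    - {"hand":1,"x":0,"y":0,"z":0,"roll":0}
  grip_force: 90

```text
time: 12.92
tool_pos: [0.5968, -0.1631, 0.0313]
tcp_rot: [0.042, 3.139, -0.002]
wrist_force: [-1.4, -1.3, 6.5]
width: 0.122
grip_force: 88.5
```

Run:
```python
from h import *
go((0.5965,-0.101,0.026),88.4)
```

```text
t 12.92 pos [ 0.5968 -0.1631  0.0313] yaw 88.47 tilt [ 0.002 -0.001 -1.   ] w 0.122 -> xyz [0.0039 0.1241 0.0105] roll 0.0004
```

Request:
servo_tool:
  targets:
    - {"hand":1,"x":0,"y":0.01,"z":0,"roll":0}
    - {"hand":1,"x":0,"y":0.025,"z":0,"roll":0}
    - {"hand":1,"x":0,"y":0.04,"z":0,"roll":0}
    - {"hand":1,"x":0,"y":0.055,"z":0,"roll":0}
    - {"hand":1,"x":0,"y":0.07,"z":0,"roll":0}
    - {"hand":1,"x":0,"y":0.085,"z":0,"roll":0}
    - {"hand":1,"x":0,"y":0.1,"z":0,"roll":0}
    - {"hand":1,"x":0,"y":0.112,"z":0,"roll":0}
    - {"hand":1,"x":0,"y":0.12,"z":0,"roll":0}
    - {"hand":1,"x":0,"y":0.12,"z":0,"roll":0}

```text
time: 13.75
tool_pos: [0.5985, -0.1051, 0.0313]
tcp_rot: [0.04, 3.139, -0.007]
wrist_force: [-2.1, -11.3, 4.7]
width: 0.125
grip_force: 88.4
```

Request:
servo_tool:
  targets:
    - {"hand":1,"x":0,"y":0,"z":0,"roll":0}
    - {"hand":1,"x":0,"y":0,"z":0,"roll":0}
    - {"hand":1,"x":0,"y":0,"z":0,"roll":0}

```text
time: 14.0
tool_pos: [0.5984, -0.1057, 0.0313]
tcp_rot: [0.041, 3.139, -0.007]
wrist_force: [-1.5, -11.5, 4.4]
width: 0.127
grip_force: 88.4
```

Run:
```python
from h import *
np.set_printoptions(precision=4,suppress=True,linewidth=200)
s=bot.read_state();go((0.5965,-0.101,0.03),88.4);print(s["wrist_force"],s["grip_force"])
im=read_camera("wrist");cv2.imwrite("pics/w8.png",im[:,:,::-1]);np.savez("w8.npz",tool_pos=s["tool_pos"],tcp_rot=s["tcp_rot"])
for n in("scene","side"):cv2.imwrite(f"pics/{n}8.png",read_camera(n)[:,:,::-1])
print("clip top pred",proj("wrist",(.6478,-.102,.045),s),"handle pred",proj("wrist",(.596,s["tool_pos"][1],.06),s),proj("wrist",(.62,s["tool_pos"][1],.06),s))
g=im[:,:,1].astype(int)
u,v=proj("wrist",(.6478,-.102,.045),s).astype(int);print(u,v);print(g[v-24:v+26:4,u-26:u+26:2])
```

```text
t 14.0 pos [ 0.5984 -0.1057  0.0313] yaw 88.5 tilt [ 0.003 -0.005 -1.   ] w 0.127 -> xyz [0.0041 0.0094 0.0025] roll 0.0006
[ -1.5048 -11.5039   4.4106] 88.42156291007996
clip top pred [331.5874 413.3803] handle pred [320.3338 332.8781] [321.9958 385.8468]
331 413
[[ 94  94  93  94  94  93  93  95  94  93  92  92  86  90  90  91  95  94  81  26  25  20  24  28  28  30]
 [ 93  94  94  93  93  95  94  95  94  95  95  93  84  91  92  94  94  92  78  30  24  25  43  25  26  28]
 [ 95  93  92  93  95  91  91  94  91  92  95  90 124 178 177 175  94  93  92  27  27  19  56  31  29  28]
 [ 69  75  83  93  93  94  92  91  95  93  92  93 124 179 155 141  64  51  30  27  28  30  27  25  24  27]
 [ 26  26  27  26  28  27  28  32  30  30  26  25  28  28  26  31  25  25  22  24  25  26  28  27  24  29]
 [ 22  24  24  25  22  22  26  23  24  19  23  24  21  26  23  20  20  20  23  22  22  23  20  23  22  27]
 [ 27  28  25  29  25  27  27  21  27  25  26  26  27  27  23  28  27  29  28  23  28  22  27  25  25  22]
 [ 24  29  25  26  28  26  29  28  26  26  27  26  28  26  29  29  27  26  26  25  26  24  26  24  20  22]
 [ 27  25  26  26  27  27  25  25  24  26  27  25  28  28  28  26  24  27  29  26  28  26  27  20  21  21]
 [ 29  26  25  23  28  28  22  26  28  28  28  27  27  28  27  25  30  28  22  26  27  29  26  27  25  20]
 [ 24  26  24  27  25  29  26  30  23  23  26  23  27  28  26  25  25  24  28  23  25  25  26  21  28  23]
 [ 23  24  25  23  26  27  24  27  25  27  24  28  26  26  24  28  26  26  26  26  24  28  23  28  26  26]
 [ 27  27  26  23  25  24  24  28  26  25  27  28  23  25  26  23  27  28  26  24  24  28  28  28  23  26]]
```

Run:
```python
from h import *
np.set_printoptions(precision=4,suppress=True,linewidth=220)
s=np.load("w8.npz");g=cv2.imread("pics/w8.png")[:,:,1].astype(int)
print(g[370:406:3,322:346])
print("rows 340..385 cols 296-350");print(g[322:388:8,296:348:2])
for u in(330,333,337):print(u,atz("wrist",(u,398),.045,s))
for n in("scene","side"):
    im=cv2.imread(f"pics/{n}8.png");print(n,proj(n,(.6478,-.102,.045)),proj(n,(.597,-.1057,.06)))
```

```text
[[ 53  55  56  56  54  56  56  56  59  52  43  38  30  40  60  62  62 102  65  37  29  36  39  35]
 [ 53  55  54  55  55  57  56  59  57  53  43  38  29  46  56  59  64 107 130  70  30  35  38  38]
 [ 53  52  55  56  54  54  55  57  57  51  44  35  44 115 145 145 146 147 132  63  34  36  38  40]
 [ 53  54  52  53  52  53  55  58  53  49  42  33  45 134 180 188 186 185 183  92  35  33  34  40]
 [ 53  53  55  55  54  56  54  55  56  48  42  33  66 146 182 186 185 185 182 133  64  35  36  39]
 [ 95  96  95  99 100 100  74  54  48  62  63  77  92 136 180 187 185 186 183 133  64  30  36  42]
 [ 99 101  99  99 101  99  85  88  91  92  93  92  91  93  99 100  99  99 100  80  40  29  25  29]
 [ 94  96  94  92  94  92  87  86  89  92  93  93  91  93  95  96  95  95  95  80  40  25  24  29]
 [ 94  94  96  94  94  93  86  81  88  92  92  91  91  90  92  93  95  94  94  87  44  27  26  28]
 [ 91  92  93  95  93  90  90 124 169 178 176 177 179 175 117  94  93  93  95  92  51  27  27  27]
 [ 92  92  93  92  95  92  91 124 173 178 180 178 180 178 117  91  80  80  77  74  44  32  26  30]
 [ 81  79  
[... 560 characters left out ...]
6  62  41  36  49  53  50  53  53  56  55  55  54  57  58  46  34  61  65  40  33  30  29]
 [ 27  38  31  55  63  50  35  46  50  54  54  51  53  53  57  53  58  59  47  26  59  62  34  36  33  29]
 [ 36  42  37 101  62  48  37  47  51  50  52  52  54  53  56  54  56  59  43  30  60  62  65  29  39  30]
 [ 45  37  57 215 225  96  35  47  52  49  53  53  56  53  55  55  56  57  43  49 183 187 165  31  39  32]
 [ 37  26  67  95  94  94  94  86  83  84  84  82  96 145 156 164 114  72  89  96 176 185 180  56  35  34]]
330 [ 0.6391 -0.1026  0.045 ]
333 [ 0.6391 -0.1012  0.045 ]
337 [ 0.6392 -0.0994  0.045 ]
scene [256.1239 264.7503] [264.4352 243.6469]
side [292.7494 215.1738] [316.6957 211.9141]
```

The blade top reads at y = -0.1014 and the handle at y = -0.1057, so with the reader's tilt about 5.5 mm of pull remains.

Request:
servo_tool:
  targets:
    - {"hand":1,"x":0,"y":0.004,"z":0,"roll":0}
    - {"hand":1,"x":0,"y":0.008,"z":0,"roll":0}
    - {"hand":1,"x":0,"y":0.012,"z":0,"roll":0}
    - {"hand":1,"x":0,"y":0.012,"z":0,"roll":0}
    - {"hand":1,"x":0,"y":0.012,"z":0,"roll":0}
    - {"hand":1,"x":0,"y":0.012,"z":0,"roll":0}
    - {"hand":1,"x":0,"y":0.012,"z":0,"roll":0}
    - {"hand":1,"x":0,"y":0.012,"z":0,"roll":0}
    - {"hand":1,"x":0,"y":0.012,"z":0,"roll":0}
    - {"hand":1,"x":0,"y":0.012,"z":0,"roll":0}

```text
time: 14.98
tool_pos: [0.5986, -0.1, 0.0313]
tcp_rot: [0.041, 3.139, -0.008]
wrist_force: [-1.3, -12.0, 4.6]
width: 0.125
grip_force: 88.5
```

Run:
```python
from h import *
np.set_printoptions(precision=4,suppress=True,linewidth=220)
s=bot.read_state();go((0.5965,-0.1002,0.03),88.4);print(s["wrist_force"],s["grip_force"])
im=read_camera("wrist");cv2.imwrite("pics/w9.png",im[:,:,::-1]);g=im[:,:,1].astype(int)
print(g[394:404:3,308:340]);print(g[338:370:10,300:340])
for u in (318,320,322,324):print(u,atz("wrist",(u,398),.045,s))
```

```text
t 14.98 pos [ 0.5986 -0.1     0.0313] yaw 88.5 tilt [ 0.003 -0.005 -1.   ] w 0.125 -> xyz [ 0.0043 -0.0005  0.0026] roll 0.0005
[ -1.3041 -11.9873   4.5527] 88.45244407653809
[[ 96  95  94  96  96  95  95  96  95  93  93  93  92  91  94  95  94  93  94  95  94  95  94  96  95  95  91  96  93  94  95  95]
 [ 94  94  95  94  94  91  93  93 101 167 180 178 179 180 177 143 104  94  94  93  95  95  91  93  92  95  96  94  95  94  95  94]
 [ 92  96  93  93  94  94  92  92 102 168 180 180 179 180 179 147 106  93  95  97  95  95  94  97  94  96  96  93  92  86  82  81]
 [ 30  29  34  38  44  48  58  68  81 139 156 168 172 170 158 128  90  75  74  63  54  53  38  29  30  26  27  27  27  23  27  28]]
[[ 35  48  63  66  66  66  45  36  40  44  49  50  52  54  49  53  56  53  57  59  57  57  60  59  58  58  59  58  60  61  60  59  51  46  37  37  61  65  67  64]
 [ 33  40  59  62  64  64  45  35  36  47  49  49  51  52  53  53  55  55  56  56  56  55  55  56  56  57  58  59  59  61  61  56  48  44  33  39  58  66  63  66]
 [ 33  31  57  64  62  59  50  32  38  46  49  48  50  55  52  53  53  56  54  54  55  52  53  54  54  59  56  58  57  57  59  53  47  39  31  44  61  65  65  63]
 [ 32  39  94  76  63  61  51  36  37  42  48  49  51  52  52  51  53  51  50  52  53  55  52  56  53  55  55  57  57  58  57  53  47  37  28  42  60  62  68 100]]
318 [ 0.6392 -0.1023  0.045 ]
320 [ 0.6392 -0.1014  0.045 ]
322 [ 0.6392 -0.1005  0.045 ]
324 [ 0.6393 -0.0996  0.045 ]
```

Request:
servo_tool:
  targets:
    - {"hand":1,"x":0,"y":0,"z":0,"roll":0}
    - {"hand":1,"x":0,"y":0,"z":0,"roll":0}
    - {"hand":1,"x":0,"y":0,"z":0,"roll":0}
    - {"hand":1,"x":0,"y":0,"z":0,"roll":0}
    - {"hand":1,"x":0,"y":0,"z":0,"roll":0}
    - {"hand":1,"x":0,"y":0,"z":0,"roll":0}
    - {"hand":1,"x":0,"y":0,"z":0,"roll":0}
    - {"hand":1,"x":0,"y":0,"z":0,"roll":0}

```text
time: 15.7
tool_pos: [0.5986, -0.1, 0.0313]
tcp_rot: [0.041, 3.139, -0.008]
wrist_force: [-1.4, -11.6, 4.7]
width: 0.124
grip_force: 88.5
```

```bash
python3 -c "
from workcell import bot,ticket
print(bot.read_state()['tool_pos']);print(ticket.finish_job())"
```

```text
[ 0.59861996 -0.09995713  0.03130373]
the job is handed in; nothing more can be done
None
```

The vial stands released in the ringed hole, the gripper holds the slide level with the clip's blade (within about 1 mm by my measurement), and the job was handed in at about 16 s; no verdict came back.

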